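# Clear the weight and unlatch the watch clip

## Task

The crystal under the clip has set: take the weight off the clip arm, put it back in its own well in the wooden rack (the one made for its size) and let go of it. Then pull the clip's latch sideways against its spring, swing the arm up off the ball to about 30 degrees and finish while still holding it raised there, so that I can take the watch case out. Leave the case in its nest and everything else where it stands.

Things in the scene. Friction and masses are not known exactly. Their poses are not given: they have to be found in the camera images.
- stand: Aluminium clip stand, fixed to the bench. Origin: centre of the underside of its base plate (230 x 90 x 12 mm). Its x runs along the clip arm, from the latch end (-x, towards the robot) to the hinge end (+x); y is sideways, z up. The watch case lies in a nest under the arm. The arm is 26 mm wide, 8 mm thick, its top 50 mm above the bench.
- clip_pad (a point): Centre of the top of the round flat pad (44 mm across, 53 mm above the bench) on the clip arm, on which the weight stands at the start; it moves with the arm.
- ball (a point): Centre of the 20 mm steel ball stud on the stand, 40 mm above the bench, under the housing (44 x 34 mm, top 56 mm above the bench) at the arm's free end, which carries the latch.
- clip_pivot (a point): Hinge axis of the clip arm, at mid-width, 46 mm above the bench; the axis runs along the stand's y. The point latch_tab is 170 mm from it towards the stand's -x, 40 mm higher, while the arm is down.
- latch_tab (a point): A point inside the latch's upright steel tab, on its centre line, 16 mm below its top and 24 mm above the slide plate from which it rises. The tab is 20 mm long along the stand's x, 9 mm thick along y; with the arm down this point is 86 mm above the bench. It moves with latch and arm; its axes are the stand's while the arm is down.
- clip_arm (a joint): Angle of the clip arm, rad: 0 down on the ball (start), growing as the latch end swings up about the hinge, stop at 1.2. It swings freely, weighs about 0.17 kg with the latch, and falls back when let go. While latched it lifts less than 0.02 rad.
- latch (a joint): Travel of the latch slide, m: 0 shut (start), growing as the tab is pulled towards the stand's +y (the robot's left); stop at 0.016. A spring returns it: about 2 N at the start, 7 N at the stop. Two prongs under the ball hold the arm down until the latch is pulled about 10 mm; once the arm is up the latch may be pulled or not.
- weight_mid (a point): Centre (half-way up) of the steel weight that starts on the arm's pad: 52 mm high, foot 30 mm across and 18 mm high, above it a round stem 18 mm across up to the top. z is its upright axis. Mass 0.13 to 0.2 kg.
- well_small (a point): Small well, 26 mm across, taken by the small weight, in the wooden rack: three fixed blocks in a row 60 mm apart, in any order (each 100 x 56 mm, top 26 mm above the bench), each with a round well 12 mm deep and, towards the robot, a flat steel disc the size of its weight's foot. This point: centre of the well's floor, 14 mm above the bench; x points away from the disc, y along the row, z up.
- well_medium (a point): Medium well, 34 mm across, empty, for the weight with the 30 mm foot, in the wooden rack: three fixed blocks in a row 60 mm apart, in any order (each 100 x 56 mm, top 26 mm above the bench), each with a round well 12 mm deep and, towards the robot, a flat steel disc the size of its weight's foot. This point: centre of the well's floor, 14 mm above the bench; x points away from the disc, y along the row, z up.
- well_large (a point): Large well, 42 mm across, empty, not for this weight, in the wooden rack: three fixed blocks in a row 60 mm apart, in any order (each 100 x 56 mm, top 26 mm above the bench), each with a round well 12 mm deep and, towards the robot, a flat steel disc the size of its weight's foot. This point: centre of the well's floor, 14 mm above the bench; x points away from the disc, y along the row, z up.
- case_mid (a point): Centre of the round steel watch case, 40 mm across, 10 mm high, loose in the nest under the clip arm (starts 27 mm above the bench). Leave it there.
- small_weight_mid (a point): Centre of the small steel weight (foot 22 mm across, 46 mm high) in its well. Leave alone.
- large_weight_mid (a point): Centre of the large steel weight (foot 38 mm across, 58 mm high), standing in the acrylic tray. Leave alone.
- tray: Clear acrylic tray, 110 x 140 x 22 mm, origin under its centre. Leave alone.
- loupe: Dark steel loupe standing on the bench, 34 mm across, 28 mm high, origin under its centre. Leave alone.
- screwdriver: Yellow plastic screwdriver, 160 mm long, lying on the bench, along its x. Leave alone.
- ring_dish: Grey ring dish, 76 mm across, 26 mm high, origin under its centre. Leave alone.
- oil_jar: Amber jar, 40 mm across, 45 mm high, origin under its centre. Leave alone.
- case_box: Dark wooden box, 70 x 70 x 35 mm, origin under its centre. Leave alone.

How it is judged:
On the way, in this order (a step that is already met when the one before it is completed fails the run):
1. the weight stands in the medium well, let go, with the clip arm still down (horizontal distance between weight_mid and well_medium below 0.005 m and z of weight_mid in the frame of well_medium below 0.03 m and angle between weight_mid's own z axis and vertical below 0.12 rad and contact force between weight and the fingers below 0.05 N and value of joint clip_arm below 0.1 rad), for 0.2 s.
2. the latch is pulled sideways off the ball (10 mm or more) (value of joint latch above 0.0095 m), for 0.1 s.
3. the arm is up 20 to 45 degrees in the gripper (value of joint clip_arm between 0.35 and 0.79 rad and contact force between stand and the fingers above 1 N), for 0.2 s.
At the end, for the whole second after the job is handed in: The weight stands upright in the medium well (within 5 mm of its axis, down on its floor), the clip arm is held still by the fingers at 20 to 45 degrees (0.35 to 0.79 rad), and the watch case lies in its nest, moved less than 6 mm (all of step 3 and horizontal distance between weight_mid and well_medium below 0.005 m and z of weight_mid in the frame of well_medium below 0.03 m and angle between weight_mid's own z axis and vertical below 0.12 rad and velocity of joint clip_arm between -0.1 and 0.1 rad/s and z of case_mid in the frame of stand below 0.032 m and distance of case_mid from where it was at the start of the episode below 0.006 m); the arm keeps its last pose, push and grip.
It fails at once if a bystander is moved more than 25 mm (distance of any of small_weight_mid, large_weight_mid, tray, loupe, screwdriver, ring_dish, oil_jar, case_box from where it was at the start of the episode above 0.025 m).
It fails at once if the arm is swung up before the weight is off it (value of joint clip_arm above 0.15 rad and contact force between weight and stand above 0.05 N).
It also fails if it takes over 56 s, if anything falls off the work surface, if the arm or the gripper's body presses on something with over 40 N, if the wrist force passes 120 N, or if a joint passes its speed limit or range.

## Robot

A 6-joint arm with a two-finger parallel gripper is mounted at the origin on the work surface. World frame = base frame: x ahead of the robot, y to its left, z up, the work surface at z = 0. Lengths are in m, angles in rad, forces in N, time in s.
With the tool pointing down it reaches from about 0.325 to 0.75 m from the base axis. Payload 7.6 kg.
Tool frame: the origin (TCP) lies at the very end of the fingers, on their centre line; the grasp point (between the pads) lies 19 mm behind it; z points along the fingers, y is the line along which they close (so a half turn about z gives the same grasp; the last joint's range is limited). The gripper opens to 85 mm and grips with 20 to 120 N. Pads are 22 mm wide; open, the fingers measure 114 mm over their backs; the gripper's body (76 mm by 85 mm) begins 54 mm behind the grasp point. The pads swing forward as they close: fully open they stand 13 mm farther back than shut.
Start: joints at [1.269, 0.052, 1.401, -0, 1.689, -0.07], TCP at [0.121, 0.511, 0.231] pointing down, gripper open.
Joint ranges: [-2.9, 2.9], [-0.91, 2.17], [0.12, 2.37], [-1.06, 4.2], [0.26, 2.73], [-2.93, 2.93]. Speed limits (rad/s): [2.57, 2.57, 3.01, 3.14, 3.14, 3.14].

## Interface

Orientations are given as a rotation vector (axis times angle).
In Python, from rig import sensors, grab_frame, camera_params, r gives the robot as it stands. The module is installed in compiled form; this text tells all that it offers.
- The arm moves only by the shell command python3 -m pendant 'ROWS' [FORCE]. ROWS is a JSON object of lists of equal length, an entry for each row: "turn": the turn, a rotation vector about the tool's x, y, z in rad, a list of three; "translation": the shift along the tool's x, y, z in m, a list of three; "hand": the gripper's target within -1 to 1 (shut at 1, half-way at 0, fully open at -1). In form: {"turn": [[wx, wy, wz], ...], "translation": [[x, y, z], ...], "hand": [hand, ...]}. A call has 1 to 10 rows; each row is the pose to reach, as a shift and turn from the pose commanded when the call began, along the tool's axes at that moment; what a row does not reach only later rows make up. A row lasts 1/12 s, in which the tool goes at most 41.7 mm and 7.16 degrees, less where a joint would pass 70% of its speed; a pose out of reach is approached as far as the arm can. A call with a gripper value outside its range is refused whole. The fingers move at their own pace and stop on an object; FORCE is the grip in N (left out, the last holds). Time passes only in rows, so rows that repeat a pose let the fingers close. It gives the time, the measured TCP pose, the force, the opening and the grip force at its end, in the units of the state.
- sensors.get_state(): the state, without advancing time (a new reading comes with each control period).
- grab_frame(name): name is "scene" or "side" or "wrist"; returns the picture (480x640x3 uint8, red, green, blue); there is no depth.
- camera_params(name): a dict with "mtx" (3x3 intrinsics, pixels), "rvec" (rotation vector, rad) and "tvec" (3), from world to camera coordinates, as OpenCV has them. Camera axes: x right, y down, z forward; pixel columns grow to the right and rows downward; lengths in m; the calibration is good to about 2 mm. A picture is of the moment at which its call begins: read the wrist's pose just before it. camera_params takes no time and is no camera call; for the wrist camera it gives the pose at the moment of the call.
- r.job_done(): hands the job in; it is judged then, once.
The state is a dict: "t": time; "qpos": joint angles; "qvel": joint speeds; "tau": joint torques, N m; "tool_pos": TCP position; "orientation": TCP orientation; "contact_force": force on the tool from outside, world axes, zero at the start; "torque": the same for the moment, N m; "opening": finger opening in m; "grasp_force": force on a finger pad.
Only numpy, scipy, OpenCV 4.12 (cv2) and the standard library are available. Lean on these libraries where they do the work, as an engineer would, in place of code of your own. Each camera call takes 0.05 s, during which the arm holds its last target. There are 200 camera calls.

## Working session

There is one attempt and no reset: what is moved stays moved. The work goes in short steps, Python scripts to look and compute and a shell command to move; the robot and the scene stay as the last step left them, time stands still between calls to the robot, and variables do not carry over. Pictures are saved under pics/ and viewed, at most 10 in all, crops included, and the job is handed in when it is done.

```bash
mkdir -p pics; cat > h.py <<'E'
import numpy as np, cv2
from rig import sensors, grab_frame, camera_params, r
from scipy.spatial.transform import Rotation as R
def ray(name_or_p,uv):
    p=camera_params(name_or_p) if isinstance(name_or_p,str) else name_or_p
    M,_=cv2.Rodrigues(np.array(p['rvec'],float)); t=np.array(p['tvec'],float).ravel()
    d=M.T@np.linalg.inv(np.array(p['mtx']))@np.array([uv[0],uv[1],1.]); return -M.T@t,d
def onz(n,uv,z):
    c,d=ray(n,uv); return c+d*(z-c[2])/d[2]
def proj(n,P):
    p=camera_params(n) if isinstance(n,str) else n
    return cv2.projectPoints(np.array(P,float).reshape(-1,3),np.array(p['rvec'],float),np.array(p['tvec'],float),np.array(p['mtx'],float),None)[0][:,0]
def totool(target):  # world point -> shift in tool axes from current
    s=sensors.get_state(); Q=R.from_rotvec(s['orientation'])
    return Q.inv().apply(np.array(target)-s['tool_pos'])
def save(n,im): cv2.imwrite('pics/'+n+'.png',im[:,:,::-1])
E
python3 - <<'E'
from h import *
for n in ('scene','side'):
    save(n+'0',grab_frame(n)); p=camera_params(n); c,d=ray(p,(320,240)); print(n,c,d,p['mtx'][0][0])
s=sensors.get_state(); print(s['t'],s['tool_pos'],R.from_rotvec(s['orientation']).as_matrix().round(3),s['opening'])
E
```

```text
scene [1.41803687 0.11882777 1.30362695] [-0.5763048 -0.1080173 -0.8101156] 588.7020045712837
side [ 0.21415088 -0.77200069  0.88897308] [ 0.25650932  0.67927076 -0.68874747] 581.8157190718294
0.1 [0.12051017 0.51071649 0.23058144] [[-0.973  0.23  -0.   ]
 [ 0.23   0.973 -0.001]
 [ 0.    -0.001 -1.   ]] 0.08519868009425345
```

View pics/scene0.png

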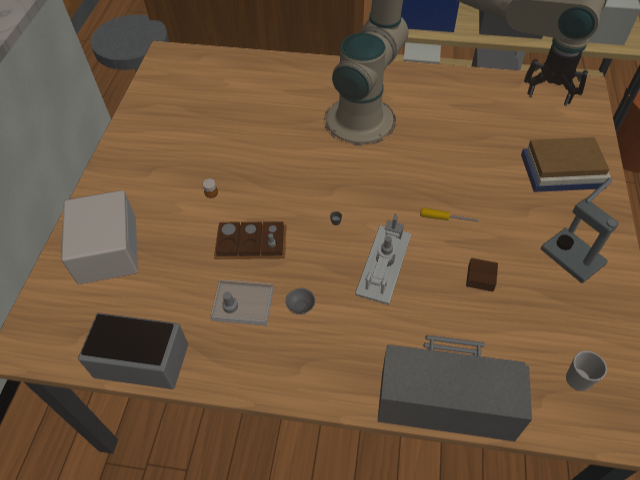

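View pics/side0.png

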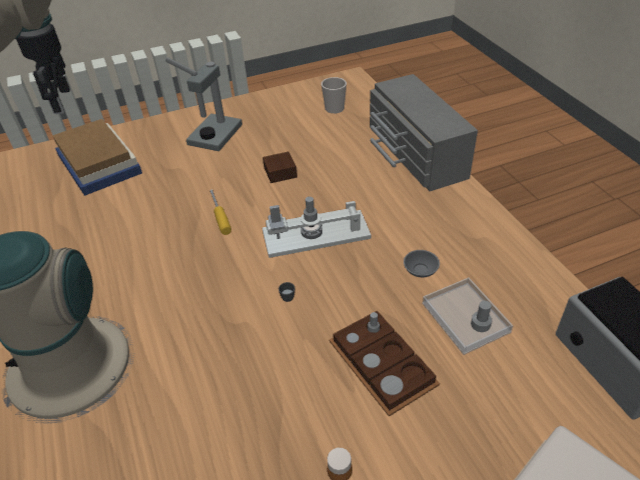

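The scene view shows the stand at (385,262) with the weight at (387,245). The rack is at (250,240): the small well is at right (272), the middle block is the medium one (250), and the large is at left (228). Next I'll look at enlarged crops.

```bash
python3 - <<'E'
from h import *
a=cv2.imread('pics/scene0.png');b=cv2.imread('pics/side0.png')
f=lambda im,x,y,w,h:cv2.resize(im[y:y+h,x:x+w],(400,300),interpolation=cv2.INTER_CUBIC)
cv2.imwrite('pics/comp.png',np.vstack([np.hstack([f(a,330,205,120,90) ,f(a,205,205,100,75)]),np.hstack([f(b,250,180,140,105),f(b,320,300,140,105)])]))
# base estimates
for n,uv,z in (('scene',(250,229),.026),('scene',(228,230),.026),('scene',(272,229),.026),('side',(372,361),.026),('side',(353,338),.026),('side',(391,385),.026)): print(n,uv,onz(n,uv,z).round(4))
print(onz('scene',(387,235),.105),onz('side',(310,199),.105))
E
```

```text
scene (250, 229) [ 0.499  -0.2461  0.026 ]
scene (228, 230) [ 0.5107 -0.3048  0.026 ]
scene (272, 229) [ 0.4908 -0.1866  0.026 ]
side (372, 361) [ 0.4971 -0.2466  0.026 ]
side (353, 338) [ 0.4883 -0.1868  0.026 ]
side (391, 385) [ 0.5045 -0.3041  0.026 ]
[0.52654034 0.12406417 0.105     ] [0.53618971 0.12594567 0.105     ]
```

View pics/comp.png

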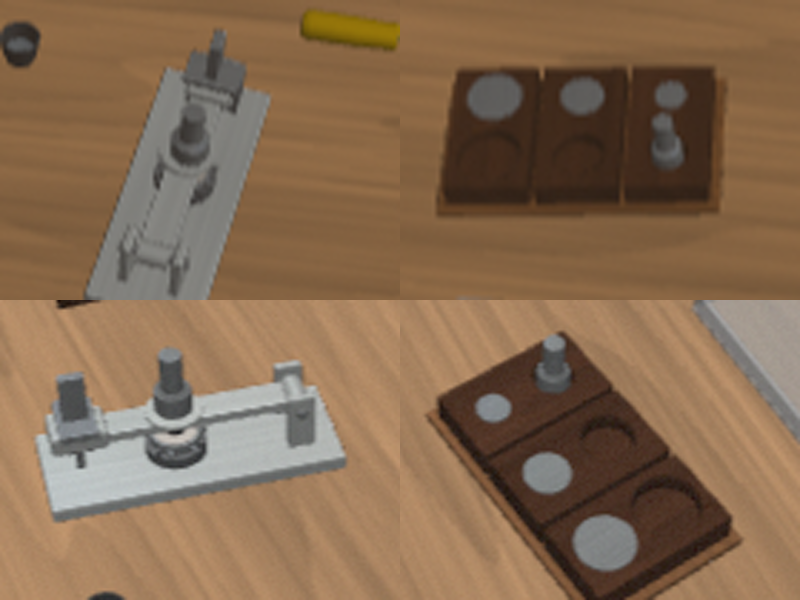

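```bash
cat >> h.py <<'E'
def tri(a,b):
    (c1,d1),(c2,d2)=a,b; A=np.stack([d1,-d2],1); s=np.linalg.lstsq(A,c2-c1,rcond=None)[0]
    p,q=c1+d1*s[0],c2+d2*s[1]; return (p+q)/2,np.linalg.norm(p-q)
E
python3 - <<'E'
from h import *
S=lambda u,v:(330+u*.3,205+v*.3)
S2=lambda u,v:(205+(u-400)/4,205+v/4)
D=lambda u,v:(250+u*.35,180+(v-300)*.35)
D2=lambda u,v:(320+(u-400)*.35,300+(v-300)*.35)
print('weight top',tri(ray('scene',S(193,107)),ray('side',D(171,353))))
print('tab top',tri(ray('scene',S(218,35)),ray('side',D(71,376))))
for a,z in((S(168,68),.012),(S(270,95),.012),(S(90,297),.012)):print('base sc',onz('scene',a,z))
for a,z in((D(38,436),.012),(D(55,514),.012),(D(344,460),.012),(D(322,385),.012)):print('base sd',onz('side',a,z))
print('well',onz('scene',S2(578,153),.026),onz('side',D2(608,434),.026))
# discs by contour
for n,seeds in(('scene',[(250,229),(228,230),(272,229)]),('side',[(372,361),(391,385),(353,338)])):
    im=cv2.imread(f'pics/{n}0.png'); g=im[:,:,0]
    m=(g>95).astype(np.uint8); k,l,st,c=cv2.connectedComponentsWithStats(m)
    for s in seeds:
        i=l[s[1],s[0]]; print(n,s,i,st[i,4],onz(n,c[i],.0265).round(4))
s=sensors.get_state(); p=camera_params('wrist'); c,d=ray(p,(320,240)); print(c-s['tool_pos'],d,p['mtx'][0][0])
E
```

```text
weight top (array([0.53521296, 0.12625215, 0.10703601]), np.float64(0.0019390578044051663))
tab top (array([0.46071235, 0.1392018 , 0.10267898]), np.float64(0.0028358592688975497))
base sc [0.42715655 0.10363843 0.012     ]
base sc [0.44329828 0.18857502 0.012     ]
base sc [0.6534046  0.06564146 0.012     ]
base sd [0.44164486 0.18501293 0.012     ]
base sd [0.42474263 0.09720854 0.012     ]
base sd [0.64587856 0.05678463 0.012     ]
base sd [0.66943266 0.14361912 0.012     ]
well [ 0.54589103 -0.23669951  0.026     ] [ 0.54471461 -0.2353659   0.026     ]
scene (250, 229) 0 276239 [0.5262 0.0135 0.0265]
scene (228, 230) 0 276239 [0.5262 0.0135 0.0265]
scene (272, 229) 0 276239 [0.5262 0.0135 0.0265]
side (372, 361) 572 189 [ 0.4963 -0.2444  0.0265]
side (391, 385) 618 338 [ 0.5054 -0.3038  0.0265]
side (353, 338) 536 92 [ 0.4875 -0.1851  0.0265]
[-0.07041514  0.01748861  0.14205667] [ 0.28714943 -0.07598923 -0.95494098] 422.1905747069109
```

```bash
python3 -m pendant '{"turn":[[0,0,-0.05],[0,0,-0.05],[0,0,-0.05],[0,0,-0.05],[0,0,-0.05],[0,0,-0.05],[0,0,-0.05],[0,0,-0.05],[0,0,-0.05],[0,0,-0.05]],"translation":[[-0.491,-0.279,0],[-0.491,-0.279,0],[-0.491,-0.279,0],[-0.491,-0.279,0],[-0.491,-0.279,0],[-0.491,-0.279,0],[-0.491,-0.279,0],[-0.491,-0.279,0],[-0.491,-0.279,0],[-0.491,-0.279,0]],"hand":[-1,-1,-1,-1,-1,-1,-1,-1,-1,-1]}'
python3 -c "
from h import *
print(totool([.534,.126,.23]), R.from_rotvec(sensors.get_state()['orientation']).as_matrix().round(3))"
```

```text
t: 0.93
tool_pos: [0.4269, 0.2256, 0.2311]
orientation: [-0.285, -3.128, -0.0]
contact_force: [0.1, 0.5, 0.7]
opening: 0.0854
grasp_force: 0.0
[-0.12333841 -0.07857093  0.00106203] [[-0.984  0.181 -0.   ]
 [ 0.181  0.984  0.   ]
 [ 0.     0.    -1.   ]]
```

```bash
python3 -m pendant '{"turn":[[0,0,0],[0,0,0],[0,0,0],[0,0,0],[0,0,0],[0,0,0]],"translation":[[-0.123,-0.078,0],[-0.123,-0.078,0],[-0.123,-0.078,0],[-0.123,-0.078,0],[-0.123,-0.078,0],[-0.123,-0.078,0]],"hand":[-1,-1,-1,-1,-1,-1]}'
python3 - <<'E'
from h import *
print(totool([.534,.126,.23]))
p=camera_params('wrist'); np.save('w1.npy',np.r_[np.ravel(p['rvec']),np.ravel(p['tvec'])]); save('w1',grab_frame('wrist'))
print(proj(p,[[.534,.126,.105],[.461,.139,.102]]))
E
```

```text
t: 1.43
tool_pos: [0.5329, 0.1277, 0.2304]
orientation: [-0.288, -3.126, 0.0]
contact_force: [0.6, 0.2, 0.2]
opening: 0.0853
grasp_force: 0.0
[-0.00136056 -0.00143826  0.000374  ]
[[319.75430149 226.83251545]
 [318.74278454 109.03967517]]
```

View pics/w1.png

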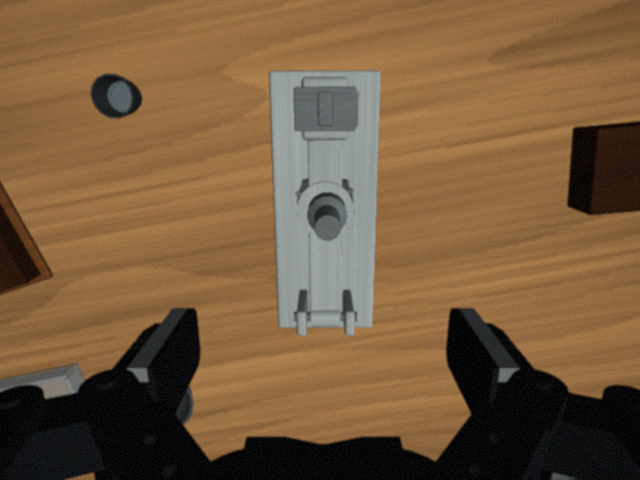

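Wrist view: the weight top is at (327,227), the latch tab at (325,108), and the stand axis is vertical in the image (yaw aligned).

```bash
python3 - <<'E'
from h import *
v=np.load('w1.npy'); p=dict(camera_params('wrist')); p['rvec']=v[:3];p['tvec']=v[3:]
im=cv2.imread('pics/w1.png')
w=onz(p,(327,227.5),.105); print('w',w)
print('tab',onz(p,(325,107.5),.102))
for uv in((270,72),(380,72),(280,327),(373,326)): print(onz(p,uv,.012).round(4))
for uv in ((301,320),(350,320)): print('post',onz(p,uv,.05).round(4))
print('pad',onz(p,(325,209),.053))
w[2]=.078; print(totool(w))
E
```

```text
w [0.53531272 0.13060096 0.105     ]
tab [0.4608091  0.14293976 0.102     ]
[0.4257 0.1051 0.012 ]
[0.4417 0.1915 0.012 ]
[0.6494 0.0652 0.012 ]
[0.6644 0.1524 0.012 ]
post [0.6264 0.0921 0.05  ]
post [0.6339 0.133  0.05  ]
pad [0.53464201 0.12961665 0.053     ]
[-0.00268522  0.0025472   0.15270632]
```

```bash
python3 -m pendant '{"turn":[[0,0,0],[0,0,0],[0,0,0],[0,0,0],[0,0,0],[0,0,0],[0,0,0],[0,0,0],[0,0,0],[0,0,0]],"translation":[[-0.0025,0.002,0.04],[-0.0025,0.002,0.08],[-0.0025,0.002,0.11],[-0.0025,0.002,0.135],[-0.0025,0.002,0.15],[-0.0025,0.002,0.157],[-0.0025,0.002,0.157],[-0.0025,0.002,0.157],[-0.0025,0.002,0.157],[-0.0025,0.002,0.157]],"hand":[-1,-0.6,-0.3,0,0,0,0,0,0,0]}' 30
python3 - <<'E'
from h import *
save('w2',grab_frame('wrist')); print(totool([.535,.13,.073]))
E
```

```text
t: 2.32
tool_pos: [0.5364, 0.1304, 0.0761]
orientation: [0.284, 3.126, 0.001]
contact_force: [-0.5, 0.1, -0.3]
opening: 0.0425
grasp_force: 0.0
[ 0.00121207 -0.00050061  0.00280435]
```

View pics/w2.png

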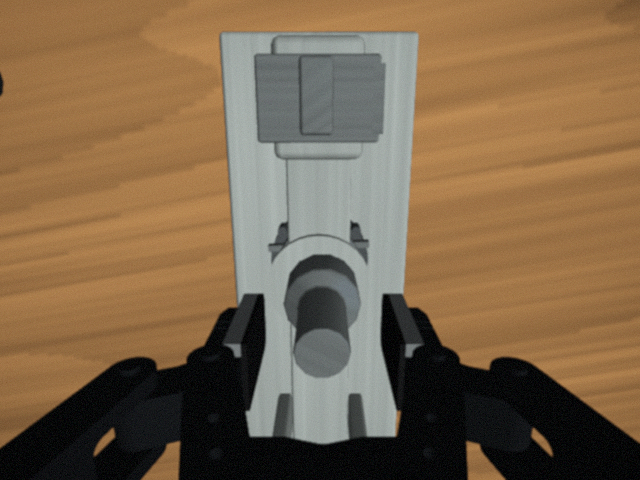

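The stem is centred between the fingers: its top is at (322,350) and the pads are at 248 and 400. Closing now.

```bash
python3 -m pendant '{"turn":[[0,0,0],[0,0,0],[0,0,0],[0,0,0],[0,0,0],[0,0,0],[0,0,0],[0,0,0],[0,0,0],[0,0,0]],"translation":[[0.001,0,0],[0.001,0,0],[0.001,0,0],[0.001,0,0],[0.001,0,0],[0.001,0,0],[0.001,0,0],[0.001,0,0],[0.001,0,0],[0.001,0,0]],"hand":[0.3,0.5,0.7,0.9,1,1,1,1,1,1]}' 30
python3 -c "
from h import *
print(totool([.545,-.236,.16]))"
```

```text
t: 3.2
tool_pos: [0.5348, 0.1302, 0.0747]
orientation: [0.285, 3.128, 0.0]
contact_force: [-3.0, -0.6, 5.3]
opening: 0.0167
grasp_force: 36.9
[-0.07633242 -0.35831968 -0.08533301]
```

```bash
python3 -m pendant '{"turn":[[0,0,0],[0,0,0],[0,0,0],[0,0,0],[0,0,0],[0,0,0],[0,0,0],[0,0,0],[0,0,0],[0,0,0]],"translation":[[0,0,-0.02],[0,0,-0.05],[0,0,-0.08],[-0.01,-0.02,-0.085],[-0.02,-0.055,-0.085],[-0.03,-0.095,-0.085],[-0.04,-0.135,-0.085],[-0.05,-0.175,-0.085],[-0.06,-0.21,-0.085],[-0.07,-0.245,-0.085]],"hand":[1,1,1,1,1,1,1,1,1,1]}' 30
python3 -c "
from h import *
print(totool([.545,-.236,.10]))"
```

```text
t: 4.03
tool_pos: [0.5586, -0.1255, 0.1583]
orientation: [-0.286, -3.127, -0.0]
contact_force: [-0.3, -0.4, -1.8]
opening: 0.0161
grasp_force: 36.4
[-0.0067673  -0.11108947  0.05829684]
```

```bash
python3 -m pendant '{"turn":[[0,0,0],[0,0,0],[0,0,0],[0,0,0],[0,0,0],[0,0,0],[0,0,0]],"translation":[[0,-0.025,0],[-0.003,-0.06,0],[-0.006,-0.09,0],[-0.006,-0.102,0.02],[-0.006,-0.102,0.04],[-0.006,-0.102,0.058],[-0.006,-0.102,0.058]],"hand":[1,1,1,1,1,1,1]}' 30
python3 - <<'E'
from h import *
p=camera_params('wrist'); np.save('w3.npy',np.r_[np.ravel(p['rvec']),np.ravel(p['tvec'])]); save('w3',grab_frame('wrist')); s=sensors.get_state(); print(s['tool_pos']);print(totool([.545,-.236,.10]),proj(p,[.545,-.236,.026]))
E
```

```text
t: 4.62
tool_pos: [0.5439, -0.2242, 0.0956]
orientation: [-0.286, -3.12, -0.005]
contact_force: [-0.2, 1.2, -2.3]
opening: 0.0162
grasp_force: 36.4
[ 0.54495896 -0.22431296  0.09817559]
[-0.00214624 -0.0114833  -0.00185598] [[299.84107746 258.848267  ]]
```

View pics/w3.png

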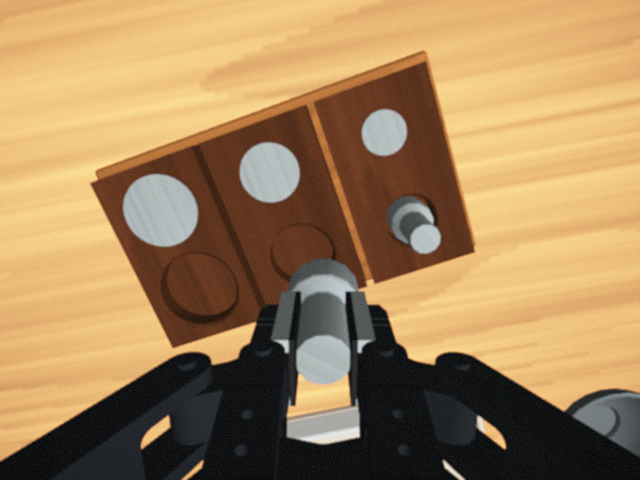

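```bash
python3 - <<'E'
from h import *
v=np.load('w3.npy'); p=dict(camera_params('wrist')); p['rvec']=v[:3];p['tvec']=v[3:]
im=cv2.imread('pics/w3.png')
m=(im[:,:,0]>120).astype(np.uint8); k,l,st,c=cv2.connectedComponentsWithStats(m)
q=[]
for s in((161,211),(269,172),(385,132)):
    i=l[s[1],s[0]]; q.append(onz(p,c[i],.0265)); print(c[i],st[i,4],q[-1].round(4))
for uv in ((302.5,253),(200,287)): print('well',onz(p,uv,.026).round(4))
u=q[2]-q[0]; x=np.array([u[1],-u[0],0])/np.linalg.norm(u); print(np.linalg.norm(u),x)
for uv,k in(((302.5,253),1),((200,287),0)): print((onz(p,uv,.026)-q[k])@x,(onz(p,uv,.026)-q[k])@u/np.linalg.norm(u))
E
```

```text
[160.12541254 209.90051862] 4242 [ 0.5058 -0.3012  0.0265]
[269.23366128 172.01370344] 2846 [ 0.497  -0.242   0.0265]
[383.91927711 132.06024096] 1660 [ 0.4881 -0.1828  0.0265]
well [ 0.542 -0.234  0.026]
well [ 0.551  -0.2924  0.026 ]
0.11971254117430047 [0.98902736 0.14773249 0.        ]
0.04576847225308398 0.0012853111767282784
0.04604727465760947 0.002010232982492026
```

```bash
python3 - <<'E'
from h import *
v=np.load('w3.npy'); p=dict(camera_params('wrist')); p['rvec']=v[:3];p['tvec']=v[3:]
z0=.0970
print('weight top',onz(p,(323,358.5),z0+.0303),'foot top front edge->', onz(p,(323,262),z0-.004))
s=sensors.get_state();print(s['tool_pos'],totool([.5428,-.2355,.06]))
E
```

```text
weight top [ 0.54327754 -0.22341985  0.1273    ] foot top front edge-> [ 0.52529986 -0.22002919  0.093     ]
[ 0.54495896 -0.22431296  0.09817559] [-0.00012981 -0.01145547  0.03815681]
```

```bash
python3 -m pendant '{"turn":[[0,0,0],[0,0,0],[0,0,0],[0,0,0],[0,0,0],[0,0,0]],"translation":[[-0.0013,-0.011,0.01],[-0.0013,-0.011,0.03],[-0.0013,-0.011,0.045],[-0.0013,-0.011,0.047],[-0.0013,-0.011,0.047],[-0.0013,-0.011,0.047]],"hand":[1,1,1,1,1,1]}' 30
python3 - <<'E'
from h import *
save('w4',grab_frame('wrist')); s=sensors.get_state(); print(s['tool_pos'],s['contact_force'])
E
```

```text
t: 5.17
tool_pos: [0.5466, -0.2365, 0.0557]
orientation: [0.285, 3.127, -0.001]
contact_force: [-0.7, 0.0, -1.1]
opening: 0.0163
grasp_force: 36.4
[ 0.54680905 -0.23646788  0.05606831] [-0.2544128   0.56721591 -1.46311066]
```

View pics/w4.png

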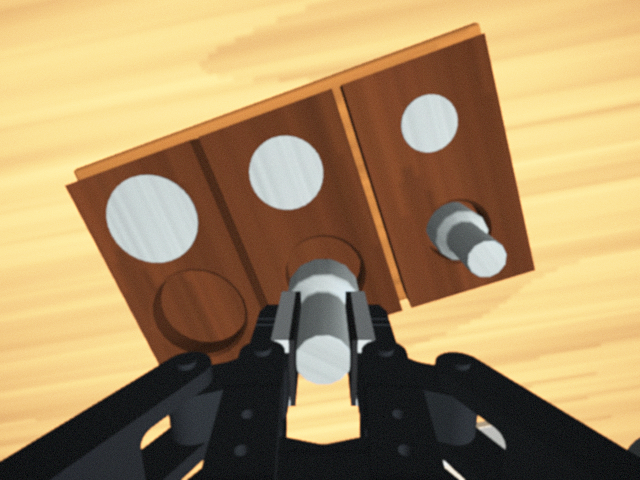

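```bash
python3 - <<'E'
from h import *
p=camera_params('wrist'); s=sensors.get_state(); T=s['tool_pos']; Q=R.from_rotvec(s['orientation'])
zf=T[2]-.0217
f=lambda uv,z: Q.inv().apply(onz(p,uv,z)-T)
print('foot front',f((323.5,260),zf)[:2],'expect centre at x -15mm; width',f((287,282),zf)[:2],f((360,282),zf)[:2])
print('rim front',f((324,236),.026)[:2],'rim l/r',f((286,270),.026)[:2],f((362,270),.026)[:2])
im=cv2.imread('pics/w4.png'); m=(im[:,:,0]>120).astype(np.uint8); k,l,st,c=cv2.connectedComponentsWithStats(m)
i=l[172,286]; d=onz(p,c[i],.0265); print('disc',d,'well', d+.046*np.array([.989,.1477,0]), f(c[i],.0265))
print('top',f((323,358.5),T[2]+.0303)[:2])
E
```

```text
foot front [0.01297433 0.00089674] expect centre at x -15mm; width [ 0.00315618 -0.01437447] [0.00320028 0.01619213]
rim front [0.02079014 0.00110884] rim l/r [ 0.00526542 -0.0154435 ] [0.00531188 0.01771178]
disc [ 0.49709169 -0.24207419  0.0265    ] well [ 0.54258569 -0.23527999  0.0265    ] [ 0.04796865 -0.01447142  0.02944687]
top [0.00018815 0.00069893]
```

```bash
python3 -m pendant '{"turn":[[0,0,0],[0,0,0],[0,0,0],[0,0,0],[0,0,0],[0,0,0],[0,0,0],[0,0,0]],"translation":[[0.0045,0.0003,0],[0.0045,0.0003,0],[0.0045,0.0003,0.002],[0.0045,0.0003,0.005],[0.0045,0.0003,0.008],[0.0045,0.0003,0.010],[0.0045,0.0003,0.011],[0.0045,0.0003,0.011]],"hand":[1,1,1,1,1,1,1,1]}' 30
```

```text
t: 5.88
tool_pos: [0.5413, -0.2346, 0.0427]
orientation: [-0.285, -3.128, -0.001]
contact_force: [0.2, -0.6, -1.4]
opening: 0.0164
grasp_force: 36.4
```

```bash
python3 -m pendant '{"turn":[[0,0,0],[0,0,0],[0,0,0],[0,0,0],[0,0,0],[0,0,0]],"translation":[[0,0,0.002],[0,0,0.004],[0,0,0.006],[0,0,0.0065],[0,0,0.0065],[0,0,0.0065]],"hand":[1,1,1,1,1,1]}' 30
```

```text
t: 6.38
tool_pos: [0.5415, -0.2348, 0.0367]
orientation: [-0.285, -3.129, -0.0]
contact_force: [0.5, 0.4, -1.6]
opening: 0.0163
grasp_force: 36.4
```

Foot about 1 mm above the floor, still free (force is just its weight). Lowering 1 mm more, then opening a little.

```bash
python3 -m pendant '{"turn":[[0,0,0],[0,0,0],[0,0,0],[0,0,0],[0,0,0],[0,0,0],[0,0,0],[0,0,0],[0,0,0],[0,0,0]],"translation":[[0,0,0.001],[0,0,0.001],[0,0,0.001],[0,0,0.001],[0,0,0.001],[0,0,0.001],[0,0,0.001],[0,0,0.001],[0,0,0.001],[0,0,0.001]],"hand":[1,1,0.6,0.4,0.2,0.1,0.1,0.1,0.1,0.1]}' 30
python3 - <<'E'
from h import *
save('w5',grab_frame('wrist'))
E
```

```text
t: 7.22
tool_pos: [0.5415, -0.2348, 0.0358]
orientation: [0.285, 3.129, 0.0]
contact_force: [-0.4, -0.5, -0.2]
opening: 0.0379
grasp_force: 0.0
```

View pics/w5.png

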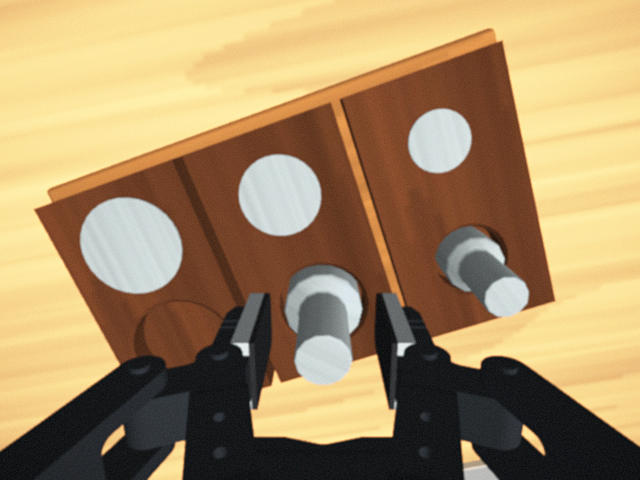

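The weight stands in the medium well with the stem top at (323,358); it is clear of both pads. Moving up and across to the tab.

```bash
python3 -m pendant '{"turn":[[0,0,0],[0,0,0],[0,0,0],[0,0,0],[0,0,0],[0,0,0],[0,0,0],[0,0,0],[0,0,0],[0,0,0]],"translation":[[0,0,-0.03],[0,0,-0.07],[0,0,-0.11],[0,0.005,-0.14],[0.015,0.035,-0.15],[0.03,0.07,-0.15],[0.045,0.105,-0.15],[0.06,0.14,-0.15],[0.074,0.175,-0.15],[0.088,0.21,-0.15]],"hand":[0.1,0.1,0.1,0.1,0,0,0,0,0,0]}' 30
python3 -m pendant '{"turn":[[0,0,0],[0,0,0],[0,0,0],[0,0,0],[0,0,0],[0,0,0],[0,0,0],[0,0,0]],"translation":[[0.015,0.035,0],[0.03,0.07,0],[0.045,0.105,0],[0.055,0.135,0],[0.059,0.146,0],[0.059,0.146,0],[0.059,0.146,0],[0.059,0.146,0]],"hand":[0,0,0,0,0,0,0,0]}' 30
python3 - <<'E'
from h import *
p=camera_params('wrist'); np.save('w6.npy',np.r_[np.ravel(p['rvec']),np.ravel(p['tvec'])]); save('w6',grab_frame('wrist')); s=sensors.get_state(); print(s['tool_pos'],totool([.461,.142,.102]),proj(p,[.461,.142,.102]))
E
```

```text
t: 8.1
tool_pos: [0.4922, -0.0108, 0.186]
orientation: [0.286, 3.128, 0.0]
contact_force: [0.6, 0.2, -0.7]
opening: 0.0425
grasp_force: 0.0
t: 8.77
tool_pos: [0.4616, 0.1409, 0.1857]
orientation: [0.287, 3.128, -0.001]
contact_force: [-0.6, 0.8, 0.3]
opening: 0.0427
grasp_force: 0.0
[0.46164809 0.14073234 0.18575707] [0.00087645 0.00115098 0.08375667] [[323.49295552 242.59332299]]
```

View pics/w6.png

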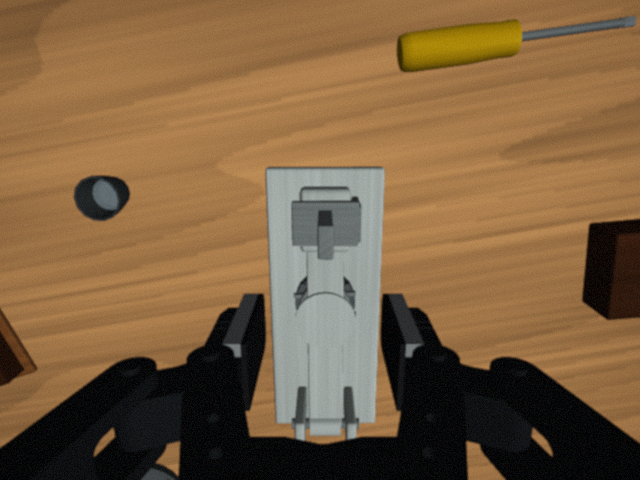

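Tab top is at (326,242), about 1 mm to the +y side of the prediction. Descending and closing.

```bash
python3 -m pendant '{"turn":[[0,0,0],[0,0,0],[0,0,0],[0,0,0],[0,0,0],[0,0,0],[0,0,0],[0,0,0]],"translation":[[0.001,0.0025,0.03],[0.001,0.0025,0.065],[0.001,0.0025,0.09],[0.001,0.0025,0.105],[0.001,0.0025,0.112],[0.001,0.0025,0.116],[0.001,0.0025,0.116],[0.001,0.0025,0.116]],"hand":[0,0,0,0,0,0,0,0]}' 50
python3 -m pendant '{"turn":[[0,0,0],[0,0,0],[0,0,0],[0,0,0],[0,0,0],[0,0,0],[0,0,0],[0,0,0],[0,0,0],[0,0,0]],"translation":[[0,0,0],[0,0,0],[0,0,0],[0,0,0],[0,0,0],[0,0,0],[0,0,0],[0,0,0],[0,0,0],[0,0,0]],"hand":[0.2,0.4,0.6,0.7,0.8,0.9,1,1,1,1]}' 50
```

```text
t: 9.48
tool_pos: [0.4616, 0.1443, 0.071]
orientation: [0.286, 3.127, 0.001]
contact_force: [0.2, 0.3, 0.3]
opening: 0.0426
grasp_force: 0.0
t: 10.32
tool_pos: [0.4611, 0.1445, 0.0703]
orientation: [0.285, 3.128, 0.0]
contact_force: [-1.4, -2.2, 5.8]
opening: 0.0087
grasp_force: 51.6
```

```bash
python3 -m pendant '{"turn":[[0,0,0],[0,0,0],[0,0,0],[0,0,0],[0,0,0],[0,0,0],[0,0,0],[0,0,0]],"translation":[[0,0.003,0],[0,0.006,0],[0,0.009,0],[0,0.012,0],[0,0.0135,0],[0,0.0135,0],[0,0.0135,0],[0,0.0135,0]],"hand":[1,1,1,1,1,1,1,1]}' 50
```

```text
t: 10.98
tool_pos: [0.4634, 0.1572, 0.0703]
orientation: [0.286, 3.128, -0.002]
contact_force: [-2.1, -6.0, 6.9]
opening: 0.0079
grasp_force: 51.7
```

```bash
python3 -m pendant '{"turn":[[0,0.03,0],[0,0.06,0],[0,0.09,0],[0,0.12,0],[0,0.18,0],[0,0.24,0],[0,0.24,0],[0,0.24,0]],"translation":[[-0.0008,0,-0.0051],[-0.0018,0,-0.0102],[-0.0029,0,-0.0152],[-0.0041,0,-0.0202],[-0.0071,0,-0.03],[-0.0107,0,-0.0397],[-0.0107,0,-0.0397],[-0.0107,0,-0.0397]],"hand":[1,1,1,1,1,1,1,1]}' 50
python3 -c "
from h import *
s=sensors.get_state();print(s['qpos'],R.from_rotvec(s['orientation']).as_matrix()[:,2],s['torque'])"
```

```text
t: 11.65
tool_pos: [0.4734, 0.1549, 0.1089]
orientation: [-0.265, -2.887, -0.029]
contact_force: [-4.3, -5.3, 0.7]
opening: 0.0087
grasp_force: 50.9
[ 0.19333198  0.22570121  1.474357    0.0868891   1.66868726 -1.1960827 ] [-0.23712697  0.04157984 -0.97058844] [-0.90678823  0.21910046  0.31432113]
```

```bash
python3 -m pendant '{"turn":[[0,0.03,0],[0,0.06,0],[0,0.12,0],[0,0.18,0],[0,0.24,0],[0,0.3,0],[0,0.3,0],[0,0.3,0],[0,0.3,0],[0,0.3,0]],"translation":[[-0.0008,0,-0.0051],[-0.0018,0,-0.0102],[-0.0041,0,-0.0202],[-0.0071,0,-0.03],[-0.0107,0,-0.0397],[-0.0148,0,-0.0491],[-0.0148,0,-0.0491],[-0.0148,0,-0.0491],[-0.0148,0,-0.0491],[-0.0148,0,-0.0491]],"hand":[1,1,1,1,1,1,1,1,1,1]}' 50
python3 - <<'E'
from h import *
s=sensors.get_state();print(s['qvel'].round(3) if hasattr(s['qvel'],'round') else s['qvel'],R.from_rotvec(s['orientation']).as_matrix()[:,2],s['torque'])
a,b=grab_frame('side'),grab_frame('scene')
f=lambda im,x,y,w,h:cv2.resize(im[y:y+h,x:x+w],(400,400),interpolation=cv2.INTER_CUBIC)
save('fin',np.hstack([f(a,220,100,160,160),f(a,310,290,140,140)]))
E
```

```text
t: 12.48
tool_pos: [0.4988, 0.1504, 0.1535]
orientation: [-0.237, -2.59, -0.063]
contact_force: [-3.5, -6.3, 3.1]
opening: 0.0079
grasp_force: 51.0
[ 0.001 -0.004  0.002 -0.001 -0.004 -0.001] [-0.50789625  0.09181819 -0.85651084] [-0.84021591  0.30990328  0.58619081]
```

View pics/fin.png

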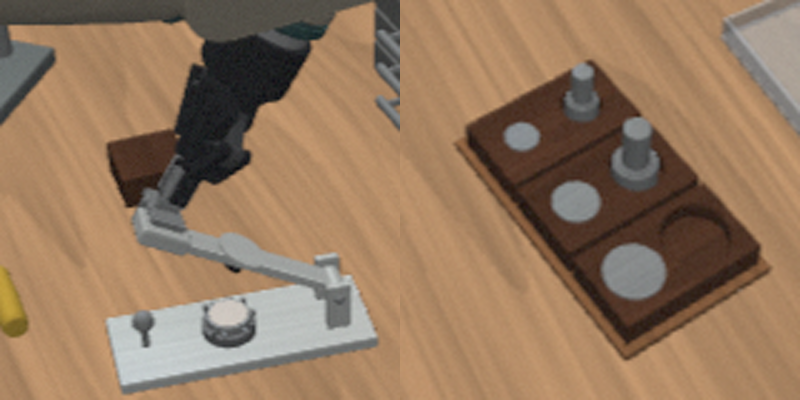

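The arm is up about 31° with its tab in the fingers (165,195). The case is in its nest (228,315), and the weight is upright in the medium well (635,155). Handing in.

```bash
python3 -c "
from rig import r
print(r.job_done())"
```

```text
the job is handed in; nothing more can be done
None
```

The weight stands released in the medium well, the latch was pulled about 13 mm and the gripper is holding the clip arm raised at about 31°; the watch case is still in its nest and the job is handed in (no verdict came back).

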